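# Clear the assembly block and present the tweezers at the marked gap

## Robot

A 6-joint arm with a two-finger parallel gripper is mounted at the origin on the work surface. World frame = base frame: x ahead of the robot, y to its left, z up, the work surface at z = 0. Lengths are in m, angles in rad, forces in N, time in s.
With the tool pointing down it reaches from about 0.35 to 0.775 m from the base axis. Payload 5.5 kg.
Tool frame: the origin (TCP) lies between the finger pads; the fingertips stand env.nose_length ahead of it and the grasp point (between the pads) lies 8 mm behind it (env.nose_length is the distance from the TCP to the fingertips, in m); z points along the fingers, y is the direction in which the jaws open and shut (so a half turn about z gives the same grasp; the last joint's range is limited). The gripper opens to 85 mm and grips with 20 to 120 N. Pads are 22 mm wide; open, the fingers measure 114 mm over their backs; the gripper's body (76 mm by 85 mm) begins 54 mm behind the grasp point. The pads swing forward as they close: fully open they stand 13 mm farther back than shut.
Start: joints at [1.114, 0.313, 0.046, 1.304, 0, 1.431], TCP at [0.179, 0.546, 0.242] pointing down, gripper open.
Joint ranges: [-2.76, 2.76], [-0.86, 1.69], [-1.03, 1.26], [-2.2, 2.34], [-1.47, 1.5], [-3.14, 3.14]. Speed limits (rad/s): [2.57, 2.57, 3.14, 3.14, 3.14, 3.14].

## Interface

Orientations are given as a unit quaternion [w, x, y, z].
In Python, from workcell import env gives the robot as it stands. The module is installed in compiled form; this text tells all that it offers.
- The arm moves only by the shell command python3 -m creep 'ROWS' [FORCE]. ROWS is a JSON object of lists of equal length, an entry for each row: "hand": the finger opening in mm, from 0 to 85.4; "delta_pos": the shift along the tool's x, y, z scaled (see below), a list of three; "turn": the turn about the tool's z scaled (see below). In form: {"hand": [hand, ...], "delta_pos": [[dx, dy, dz], ...], "turn": [turn, ...]}. A call has exactly 5 rows; each row shifts and turns the commanded pose from where the row before left it, along the tool's axes as they then stand; what a row does not reach is not made up. The controller multiplies each number of a shift by 0.8 m and each number of a turn by 5 degrees. A row lasts 1/12 s, in which the tool goes at most 41.7 mm and 7.16 degrees, less where a joint would pass 70% of its speed; a pose out of reach is approached as far as the arm can. A call with a number of a shift or a turn outside -1 to 1 is refused whole. A call with a gripper value outside its range is refused whole. The fingers move at their own pace and stop on an object; FORCE is the grip in N (left out, the last holds). Time passes only in rows, so rows that do not move let the fingers close, or fill a call up. It gives the time, the measured TCP pose, the force and the opening at its end, in the units of the state.
- env.get_state(): the state, without advancing time (a new reading comes with each control period).
- env.read_camera(name): name is "scene" or "top" or "wrist"; returns a dict with "pixels" (384x512x3 uint8, red, green, blue), "depth" (384x512 float32, m along the optical axis (not along the pixel's ray), 0 where there is no reading), "fx", "fy", "cx", "cy" (pixels), "origin" and "orientation" of the camera in the world. Camera axes: x right, y down, z forward; pixel columns grow to the right and rows downward; lengths in m; the calibration is good to about 2 mm. A picture is of the moment at which its call begins.
- env.hand_in(): hands the job in, once; it reports no verdict.
Trained networks look in the newest picture that a camera, given by its name, has taken for a name from the list of things; names that differ only in an ending like _2 or _b are one class to them, and where a whole thing is asked for, a point or a joint stands for the part that bears it (a point fixed in the world has none). Each returns a list of dicts, best first, with "score" (0 to 1); they miss things now and then, are a little off and sometimes report something else, mostly with a low value. They report only what shows in the picture. A call takes as long as a camera call.
- env.find_in(camera, target): "location" ([row, column] in pixels, amid what is visible of it).
- env.pinpoint(camera, target): "location" ([row, column] in pixels: a listed point, or the origin of a listed thing).
The state is a dict: "clock": time; "joint_pos": joint angles; "qvel": joint speeds; "tau": joint torques, N m; "tcp_pos": TCP position; "orientation": TCP orientation; "wrist_force": force on the tool from outside, world axes, zero at the start; "ft_torque": the same for the moment, N m; "finger_gap": finger opening in m.
Only numpy, scipy, OpenCV 4.12 (cv2) and the standard library are available. Lean on these libraries where they do the work, as an engineer would, in place of code of your own. Each camera call takes 0.05 s, during which the arm holds its last target.

## Task

Clear the aluminium assembly block by hanging the parts pail that stands on it by its handle on the twin hook, keeping it upright, and let go of it. Then lift the sprung tweezers off their rest and squeeze them until the pin on the sprung arm lines up with the mark of the small rider on their gap bar. Finish while holding them at that gap, steady and level, with the tips about 2 to 8 cm above the middle of the cleared block, not let go, and leave the other things on the bench alone.

Things in the scene. Friction and masses are not known exactly. Their poses are not given: they have to be found in the camera images.
- pail_handle (a point): Middle of the top bar of the parts pail's rigid handle. The bar is round steel, 10 mm thick, straight for 102 mm along this point's y, and ends in legs at y = -58 and +58 mm; its centre is 115 mm above the pail's underside, 65 mm above its rim: pinch it from above in the middle, closing along x. z points up.
- pail: Grey open pail of black parts, 80 (x) x 110 (y) mm, 50 mm high, 0.15 to 0.31 kg, standing on the block at the start. Origin at the centre of its underside, axes as its handle's.
- hook_seat (a point): Where the middle of the hung handle bar comes to lie, with the bar along this point's y: midway between the two prongs, in their dip, 179 mm above the bench. Prongs: 8 mm bars at y = -36 and +36 mm (64 mm free between for fingers), rising to ends 15 mm higher at x = -26 mm. Bring the bar in along +x about 35 mm above this point (over the ends, the pail's rim below the prongs), then lower. z up.
- hook: Fixed twin-hook stand: grey base plate 130 mm wide and 12 mm thick, behind the seat, two 8 mm steel uprights at x = +75 mm, y = -36 and +36 mm, 186 mm tall (crossbar between them 60 mm up), each bent into a prong that points to -x, roughly to the robot. Origin on the bench straight below the seat. A pail hung on it has its underside about 64 mm above the bench.
- block_middle (a point): Middle of the top face of the fixed aluminium assembly block, 120 (x) x 160 (y) mm, top 50 mm above the bench; z up.
- block: The same block; origin at the centre of its underside.
- rest: Grey fixed tweezers rest: base 150 x 70 x 8 mm and two upright saddles, 10 mm thick, 70 mm wide, with tops 40 mm above the bench and 6 mm side lips, at x = -62 and +46 mm; the fingers go down between the saddles. Origin at the centre of its underside. The tweezers lie on it along x, tips to +x.
- tweezers_middle (a point): Centre of the tweezers, half-way up, midway between the thumb pads; 46 mm above the bench at the start. x points to the tips, y to the sprung arm, z up. Squeeze here from above, closing along y, on the two dark thumb pads (14 mm long and high), 33 mm apart over their outer faces when open. Each mm of squeeze there moves the pin 1.68 mm. The spring pushes out with 3 N (open) to 7 N (shut).
- tweezers: Steel sprung tweezers, 70 g, 183 mm long, arms 12 mm high on edge. Origin and axes as their middle. Fixed arm at -y, sprung arm at +y, hinged at the tail (x = -85 mm); tips at x = +85 mm, 33 mm apart when open. A flat aluminium gap bar, fixed to the fixed arm, crosses over both arms at x = 50 mm.
- fixed_tip (a point): Tip of the tweezers' fixed arm: 85 mm ahead of the middle and 16.5 mm to its -y; half-way up.
- pin (a point): Top of the thin upright steel pin (2.4 mm) on the sprung arm, just ahead of the gap bar, 143 mm ahead of the hinge; it moves with the sprung arm.
- rider_mark (a point): Point of the narrow nose of the small black rider (8 x 5 mm) that sits tight on top of the gap bar, nose towards the tips. Axes as the tweezers'. The gap is right when pin and mark have the same y in the tweezers' frame: the pin then stands straight in line with the nose.
- sprung_arm (a joint): Angle of the sprung arm, rad: 0 fully open (it springs back there), growing as squeezed, 0.19 with the tips nearly shut. The pin travels 0.143 m per rad.
- rider (a joint): Place of the rider along its bar, m: how far the pin has to travel from fully open to stand at the mark (7 to 18 mm).
- strips: Bystander: bundle of five brass terminal strips lying flat, 100 x 43 x 4 mm; not to be disturbed.
- driver: Bystander: small screwdriver lying down, 150 mm long; not to be disturbed.
- oiler: Bystander: white plastic bottle, 32 mm across, 85 mm tall; not to be disturbed.
- punch: Bystander: upright hand punch, 50 mm tall with a 24 mm head; not to be disturbed.
- housing: Bystander: single black connector housing, 40 x 22 x 14 mm; not to be disturbed.
- cup: Bystander: open white cup, 70 mm across, 50 mm tall; not to be disturbed.
- reel: Bystander: cardboard reel lying flat, 90 mm across, 22 mm thick; not to be disturbed.

How it is judged:
On the way, in this order (a step that is already met when the one before it is completed fails the run):
1. the pail hangs by its handle on the twin hook, let go (distance between pail_handle and hook_seat below 0.03 m and contact force between pail and hook above 0.5 N and contact force between pail and the fingers below 0.05 N and contact force between pail and block below 0.05 N and angle between pail_handle's own z axis and vertical below 0.35 rad and linear speed of pail below 0.1 m/s), for 0.2 s.
2. the tweezers are lifted clear of their rest in the fingers (height (world z) of tweezers_middle above 0.065 m and contact force between tweezers and the fingers above 0.5 N and contact force between tweezers and rest below 0.05 N), for 0.2 s.
At the end, for the whole second after the job is handed in: Pail hangs still and untouched on the twin hook (bar within 30 mm of the seat). Tweezers held by the fingers alone, still, level within 0.35 rad, pin within 2.5 mm of the mark, fixed tip within 35 mm of the block's middle from above and 10 to 100 mm over its top (all of step 1 and contact force between tweezers and the fingers above 1 N and y of pin in the frame of rider_mark between -0.0025 and 0.0025 m and velocity of joint sprung_arm between -0.05 and 0.05 rad/s and linear speed of tweezers below 0.03 m/s and horizontal distance between fixed_tip and block_middle below 0.035 m and z of fixed_tip in the frame of block_middle between 0.01 and 0.1 m and angle between tweezers_middle's own z axis and vertical below 0.35 rad and contact force between tweezers and block below 0.05 N and contact force between tweezers and rest below 0.05 N and contact force between tweezers and pail below 0.05 N and contact force between tweezers and hook below 0.05 N); the arm keeps its last pose, push and grip.
It fails at once if the pail is tipped by more than 0.7 rad (angle between pail's own z axis and vertical above 0.7 rad).
It fails at once if a bystander is moved by more than 30 mm (distance of any of strips, driver, oiler, punch, housing, cup, reel from where it was at the start of the episode above 0.03 m).
It also fails if it takes over 61 s, if anything falls off the work surface, if the arm or the gripper's body presses on something with over 40 N, if the wrist force passes 120 N, or if a joint passes its speed limit or range.

## Working session

There is one attempt and no reset: what is moved stays moved. The work goes in short steps, Python scripts to look and compute and a shell command to move; the robot and the scene stay as the last step left them, time stands still between calls to the robot, and variables do not carry over. Pictures are saved under pics/ and viewed, and the job is handed in when it is done.

```bash
ls; mkdir -p pics; cat > h.py <<'E'
import numpy as np, cv2
from scipy.spatial.transform import Rotation as R
from workcell import env
def rot(q): return R.from_quat([q[1],q[2],q[3],q[0]]).as_matrix()
def save(c,name): cv2.imwrite('pics/'+name+'.png',cv2.cvtColor(c['pixels'],cv2.COLOR_RGB2BGR))
def ray(c,rc):
    r,k=rc; d=np.array([(k-c['cx'])/c['fx'],(r-c['cy'])/c['fy'],1.0])
    return rot(c['orientation'])@d
def at_z(c,rc,z):
    d=ray(c,rc); o=np.array(c['origin']); return o+d*(z-o[2])/d[2]
def at_depth(c,rc):
    r,k=int(round(rc[0])),int(round(rc[1])); 
    return np.array(c['origin'])+ray(c,rc)*c['depth'][r,k]
def proj(c,p):
    v=rot(c['orientation']).T@(np.array(p)-c['origin']); return [v[1]/v[2]*c['fy']+c['cy'],v[0]/v[2]*c['fx']+c['cx']]
E
python3 - <<'E'
from h import *
np.set_printoptions(precision=4,suppress=True)
s=env.get_state(); print(s['clock'],s['tcp_pos'],s['orientation'],env.nose_length,s['finger_gap'])
for cn in ['top','scene']:
    c=env.read_camera(cn); save(c,cn+'0'); print(cn,c['origin'],c['orientation'],c['fx'])
    for t in ['pail_handle','pail','hook_seat','hook','block_middle','rest','tweezers_middle','fixed_tip','pin','rider_mark']:
        for d in env.pinpoint(cn,t)[:2]: print(t,d['score'],np.array(d['location']),at_depth(c,d['location']) if 0<=d['location'][0]<383.5 and 0<=d['location'][1]<511 else '')
print(env.get_state()['clock'])
E
```

```text
pics
0.0 [0.1789 0.5459 0.2414] [-0.0003  0.1577  0.9875 -0.0009] 0.011 0.0856731380264299
top [0.3744 0.016  1.277 ] [ 0.0434 -0.7019  0.7093 -0.0485] 382.9160276631352
pail_handle 0.59 [168.2 269.2] [ 0.5992 -0.0309  0.174 ]
pail 0.74 [182.4 355.9] [ 0.5826 -0.3304  0.0023]
pail 0.63 [174.9 267.8] [ 0.5959 -0.03    0.0847]
hook_seat 0.65 [181.3 352.7] [ 0.5866 -0.32    0.0014]
hook_seat 0.4 [173.4 177.6] [0.6181 0.2703 0.0084]
block_middle 0.59 [175.9 264.3] [ 0.595  -0.0192  0.0727]
rest 0.54 [148.6 216. ] [0.6947 0.1386 0.0384]
tweezers_middle 0.48 [199.7 172.3] [0.5294 0.2869 0.007 ]
fixed_tip 0.6 [172.7 175. ] [0.6222 0.2808 0.0003]
pin 0.53 [179.9 168.7] [0.5948 0.2979 0.0168]
scene [ 1.3175 -0.2558  1.0295] [-0.3012  0.7654  0.5277 -0.212 ] 417.1324361394482
pail_handle 0.63 [209.7 247.1] [ 0.6052 -0.0157  0.1636]
pail 0.73 [237.1 242.8] [ 0.6389 -0.0423  0.0938]
hook_seat 0.78 [218.7 149.3] [ 0.3894 -0.2765 -0.0051]
hook_seat 0.61 [210.3 330.6] [0.587  0.2707 0.0226]
hook 0.68 [255.6 161.1] [ 0.5468 -0.2709 -0.0025]
hook 0.44 [238.  240.2] [ 0.6425 -0.0511  0.0983]
block_middle 0.75 [233.  247.7] [ 0.6185 -0.0206  0.0778]
rest 0.97 [202.9 323.5] [0.5675 0.2526 0.0449]
tweezers_middle 0.76 [194.2 323.1] [0.5019 0.2897 0.0054]
fixed_tip 0.78 [211.6 330.2] [0.5877 0.2696 0.0175]
fixed_tip 0.41 [192.5 223.5] [ 0.3793 -0.0213  0.0108]
pin 0.55 [203.8 339.2] [0.5843 0.3004 0.0388]
pin 0.17 [244.5 248.3] [ 0.6457 -0.029   0.0611]
1.1
```

```bash
python3 - <<'E'
import cv2
for n in ['top0','scene0']:
    i=cv2.imread(f'pics/{n}.png')
    j=i[100:290,120:440] if n=='top0' else i[140:330,110:430]
    cv2.imwrite(f'pics/{n}c.png',cv2.resize(j,(800,475),interpolation=cv2.INTER_CUBIC))
E
```

```text
(no output)
```

View pics/top0.png

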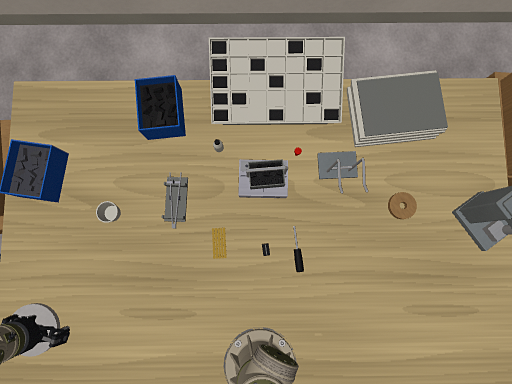

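View pics/top0c.png

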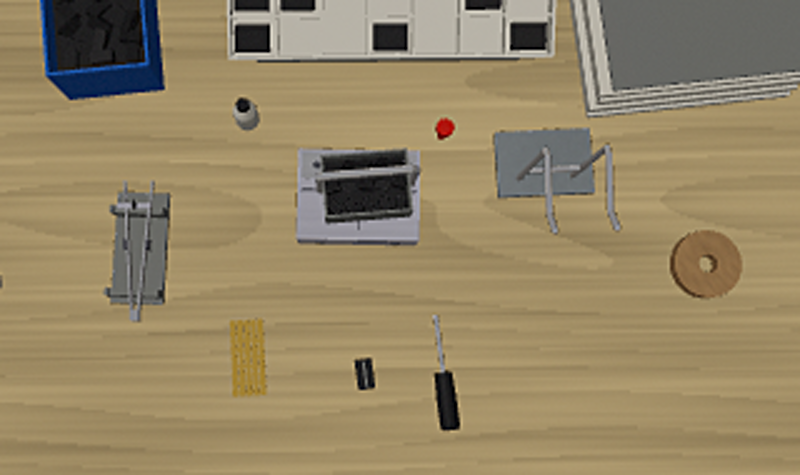

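View pics/scene0c.png

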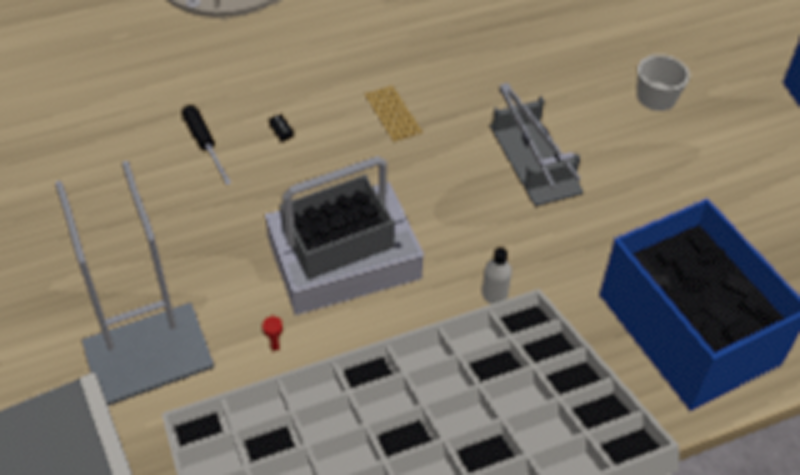

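```bash
cat >> h.py <<'E'
def cloud(c):
    r,k=np.mgrid[0:384,0:512]; d=c['depth']
    v=np.stack([(k-c['cx'])/c['fx']*d,(r-c['cy'])/c['fy']*d,d],-1)
    p=v@rot(c['orientation']).T+np.array(c['origin']); p[d<=0]=np.nan
    return p
def box(p,lo,hi): 
    q=p.reshape(-1,3); return q[np.all((q>lo)&(q<hi),1)]
E
python3 - <<'E'
from h import *
np.set_printoptions(precision=4,suppress=True)
for cn in ['top','scene']:
    c=env.read_camera(cn); p=cloud(c)
    np.save(cn+'_p.npy',p)
    print(cn)
    b=box(p,[.5,-.15,.15],[.7,.1,.19]); m=b.mean(0); u=np.linalg.svd(b-m)[2][0]; t=(b-m)@u
    print('bar',len(b),m,u,t.min(),t.max(), m+u*(t.min()+t.max())/2)
    b=box(p,[.45,-.42,.14],[.75,-.12,.23]); print('hook',len(b)); print(b[np.argsort(b[:,0])][::3])
    b=box(p,[.5,-.12,.045],[.7,.1,.055]); 
    r=cv2.minAreaRect((b[:,:2]*1000).astype(np.float32)); print('block',len(b),r)
    b=box(p,[.4,.15,.043],[.75,.35,.1]); m=b.mean(0);print('tw',len(b),m, b[:,0].min(),b[:,0].max(),np.linalg.svd(b-m)[2][0])
    b=box(p,[.4,.15,.004],[.75,.35,.1]);r=cv2.minAreaRect((b[:,:2]*1000).astype(np.float32)); print('rest',len(b),r)
E
```

```text
top
bar 145 [ 0.5996 -0.0239  0.1677] [-0.0729  0.9973 -0.0011] -0.061042469430666796 0.061571190018896764 [ 0.5996 -0.0237  0.1677]
hook 214
[[ 0.5239 -0.2373  0.1937]
 [ 0.5264 -0.3099  0.1913]
 [ 0.5273 -0.2325  0.1904]
 [ 0.5297 -0.2376  0.1936]
 [ 0.5305 -0.2331  0.1885]
 [ 0.533  -0.3059  0.1863]
 [ 0.5337 -0.2336  0.1867]
 [ 0.5365 -0.3041  0.1828]
 [ 0.5377 -0.2324  0.1797]
 [ 0.5395 -0.3075  0.1816]
 [ 0.5414 -0.2338  0.1741]
 [ 0.543  -0.3056  0.1786]
 [ 0.544  -0.2392  0.1763]
 [ 0.5465 -0.3039  0.1749]
 [ 0.5481 -0.2321  0.1697]
 [ 0.5494 -0.3039  0.1757]
 [ 0.5512 -0.2324  0.1686]
 [ 0.553  -0.3113  0.1709]
 [ 0.5537 -0.2319  0.1716]
 [ 0.556  -0.3055  0.1709]
 [ 0.5565 -0.2318  0.1724]
 [ 0.5585 -0.3108  0.1735]
 [ 0.5591 -0.2313  0.1749]
 [ 0.5616 -0.3111  0.1729]
 [ 0.5622 -0.2317  0.1738]
 [ 0.5645 -0.3052  0.1734]
 [ 0.565  -0.2375  0.1747]
 [ 0.5671 -0.3106  0.1756]
 [ 0.5688 -0.2328  0.1699]
 [ 0.5705 -0.2342  0.1771]
 [ 0.5723 -0.3068  0.1794]
 [ 0.573  -0.3049  0.1759]
 [ 0.5751 -0.3066  0.1806]
 [ 0.5765 -0.2375  0.1766]
 [ 0.5789 -0.2369  0.1798]
 [ 0.5811 -0.
[... 3406 characters left out ...]
366  0.1756]
 [ 0.6277 -0.2342  0.1752]
 [ 0.628  -0.2361  0.1637]
 [ 0.6284 -0.3045  0.1456]
 [ 0.6287 -0.3061  0.1511]
 [ 0.6289 -0.3059  0.1772]
 [ 0.629  -0.2337  0.1638]
 [ 0.6295 -0.2337  0.1471]
 [ 0.6296 -0.309   0.1626]
 [ 0.6298 -0.3074  0.1706]
 [ 0.6301 -0.3052  0.1569]
 [ 0.6302 -0.3097  0.1722]
 [ 0.6306 -0.3082  0.1677]
 [ 0.6309 -0.3043  0.1619]
 [ 0.6317 -0.3097  0.1613]]
block 586 ((598.572265625, -17.759994506835938), (159.91903686523438, 121.82538604736328), 87.80978393554688)
tw 248 [0.5826 0.2836 0.0561] 0.435919193718464 0.7499938284572034 [0.9633 0.236  0.1276]
rest 878 ((596.3298950195312, 281.8418884277344), (322.2765197753906, 92.52902221679688), 7.822732925415039)
```

```bash
cat >> h.py <<'E'
def plan(target,phi_deg,calls=None,maxstep=0.04):
    """print rows to straight-line to target tcp with tool-y at phi (deg)"""
    s=env.get_state(); p=np.array(s['tcp_pos']); M=rot(s['orientation'])
    ph=np.degrees(np.arctan2(M[1,1],M[0,1])); d=np.array(target)-p
    dphi=(phi_deg-ph+90)%180-90
    n=int(np.ceil(max(np.linalg.norm(d)/maxstep,abs(dphi)/5,1e-9)))
    n=max(n,1); 
    if calls: n=calls
    print('clock %.2f'%s['clock'],'tcp',np.round(p,4),'phi %.2f'%ph,'tilt z',np.round(M[:,2],3),'gap %.1f'%(s['finger_gap']*1000),'F',np.round(s['wrist_force'],1),'dist %.4f dphi %.2f rows %d'%(np.linalg.norm(d),dphi,n))
    st=d/n
    for i in range(n):
        a=np.radians(ph+dphi*i/n)
        X=np.array([-np.sin(a),np.cos(a),0]);Y=np.array([np.cos(a),np.sin(a),0])
        print('[%.4f,%.4f,%.4f] %.3f'%(st@X/.8,st@Y/.8,-st[2]/.8,-dphi/n/5))
E
python3 - <<'E'
from h import *
plan([.601,-.025,.225],4.1,20)
E
```

```text
clock 1.20 tcp [0.1791 0.5464 0.2423] phi 71.85 tilt z [ 0.  0. -1.] gap 85.6 F [-0.3 -0.3  0.6] dist 0.7105 dphi -67.75 rows 20
[-0.0362,-0.0257,0.0011] 0.677
[-0.0376,-0.0235,0.0011] 0.677
[-0.0390,-0.0213,0.0011] 0.677
[-0.0402,-0.0189,0.0011] 0.677
[-0.0412,-0.0165,0.0011] 0.677
[-0.0421,-0.0141,0.0011] 0.677
[-0.0429,-0.0116,0.0011] 0.677
[-0.0435,-0.0090,0.0011] 0.677
[-0.0439,-0.0064,0.0011] 0.677
[-0.0442,-0.0038,0.0011] 0.677
[-0.0444,-0.0012,0.0011] 0.677
[-0.0444,0.0014,0.0011] 0.677
[-0.0442,0.0041,0.0011] 0.677
[-0.0439,0.0067,0.0011] 0.677
[-0.0434,0.0092,0.0011] 0.677
[-0.0428,0.0118,0.0011] 0.677
[-0.0420,0.0143,0.0011] 0.677
[-0.0411,0.0168,0.0011] 0.677
[-0.0400,0.0192,0.0011] 0.677
[-0.0388,0.0215,0.0011] 0.677
```

```bash
python3 -m creep '{"hand":[85,85,85,85,85],"delta_pos":[[-0.036,-0.026,0],[-0.0376,-0.0235,0],[-0.039,-0.021,0],[-0.04,-0.019,0],[-0.041,-0.0165,0]],"turn":[0.68,0.68,0.68,0.68,0.68]}' 40
python3 -m creep '{"hand":[85,85,85,85,85],"delta_pos":[[-0.042,-0.014,0],[-0.043,-0.0116,0],[-0.0435,-0.009,0],[-0.044,-0.0064,0],[-0.044,-0.004,0]],"turn":[0.68,0.68,0.68,0.68,0.68]}'
python3 -c "
from h import *
plan([.601,-.025,.225],4.1,10)"
```

```text
clock: 1.62
tcp_pos: [0.2847, 0.4024, 0.2424]
orientation: [0.0, 0.303, 0.953, 0.0]
wrist_force: [0.9, 0.4, -0.1]
finger_gap: 0.0849
clock: 2.03
tcp_pos: [0.3901, 0.2591, 0.2426]
orientation: [0.0, 0.441, 0.898, 0.0]
wrist_force: [0.3, -0.5, 0.2]
finger_gap: 0.0849
clock 2.03 tcp [0.3901 0.2591 0.2426] phi 37.68 tilt z [ 0.001  0.    -1.   ] gap 84.9 F [ 0.3 -0.5  0.2] dist 0.3543 dphi -33.58 rows 10
[-0.0442,-0.0008,0.0022] 0.672
[-0.0442,0.0017,0.0022] 0.672
[-0.0440,0.0043,0.0022] 0.672
[-0.0437,0.0069,0.0022] 0.672
[-0.0432,0.0094,0.0022] 0.672
[-0.0426,0.0120,0.0022] 0.672
[-0.0418,0.0144,0.0022] 0.672
[-0.0409,0.0169,0.0022] 0.672
[-0.0398,0.0192,0.0022] 0.672
[-0.0386,0.0215,0.0022] 0.672
```

```bash
python3 -m creep '{"hand":[85,85,85,85,85],"delta_pos":[[-0.044,-0.001,0.002],[-0.044,0.0017,0.002],[-0.044,0.0043,0.002],[-0.0437,0.007,0.002],[-0.043,0.0094,0.002]],"turn":[0.67,0.67,0.67,0.67,0.67]}'
python3 -m creep '{"hand":[85,85,85,85,85],"delta_pos":[[-0.0425,0.012,0.002],[-0.042,0.0145,0.002],[-0.041,0.017,0.002],[-0.04,0.019,0.002],[-0.0386,0.0215,0.002]],"turn":[0.67,0.67,0.67,0.67,0.67]}'
python3 - <<'E'
from h import *
np.set_printoptions(precision=4,suppress=True)
plan([.601,-.025,.155],4.1,2)
c=env.read_camera('wrist'); save(c,'w1'); p=cloud(c)
b=box(p,[.5,-.15,.155],[.7,.1,.18]); m=b.mean(0); u=np.linalg.svd(b-m)[2][0]; t=(b-m)@u
print('bar',len(b),m,u,t.min(),t.max(), m+u*(t.min()+t.max())/2)
print(env.pinpoint('wrist','pail_handle')[:1],proj(c,[.601,-.025,.165]))
E
```

```text
clock: 2.45
tcp_pos: [0.4957, 0.1176, 0.2345]
orientation: [0.0, 0.567, 0.824, 0.0]
wrist_force: [1.4, 1.1, -1.2]
finger_gap: 0.0852
clock: 2.87
tcp_pos: [0.6017, -0.0243, 0.2263]
orientation: [0.0, 0.681, 0.732, 0.0]
wrist_force: [0.2, 0.9, 0.3]
finger_gap: 0.0851
clock 2.87 tcp [ 0.6017 -0.0243  0.2263] phi 4.16 tilt z [ 0.  0. -1.] gap 85.1 F [0.2 0.9 0.3] dist 0.0713 dphi -0.06 rows 2
[-0.0004,-0.0005,0.0445] 0.006
[-0.0004,-0.0005,0.0445] 0.006
bar 2440 [ 0.5997 -0.0156  0.1686] [ 0.0754 -0.997   0.0182] -0.054400704181440385 0.07049095943101448 [ 0.6003 -0.0236  0.1687]
[{'location': [216.8, 253.7], 'score': 0.73}] [np.float64(217.19449195156574), np.float64(255.22675199864895)]
```

View pics/w1.png

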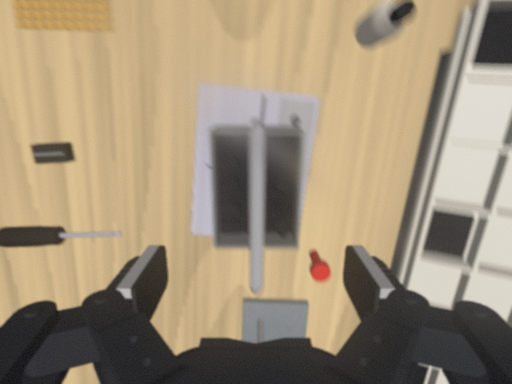

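The bar (column 257, rows 120–290) sits midway between the open fingers and agrees with my estimate. Descending and gripping.

```bash
python3 -m creep '{"hand":[85,85,85,85,85],"delta_pos":[[0,-0.001,0.04],[0,0,0.04],[0,0,0.008],[0,0,0],[0,0,0]],"turn":[0,0,0,0,0]}' 60
python3 -m creep '{"hand":[0,0,0,0,0],"delta_pos":[[0,0,0],[0,0,0],[0,0,0],[0,0,0],[0,0,0]],"turn":[0,0,0,0,0]}' 60
python3 -m creep '{"hand":[0,0,0,0,0],"delta_pos":[[0,0,0],[0,0,0],[0,0,0],[0,0,0],[0,0,0]],"turn":[0,0,0,0,0]}' 60
```

```text
clock: 3.38
tcp_pos: [0.5999, -0.0222, 0.1566]
orientation: [-0.0, 0.679, 0.734, -0.0]
wrist_force: [0.0, -0.2, 0.2]
finger_gap: 0.085
clock: 3.8
tcp_pos: [0.6005, -0.0227, 0.1567]
orientation: [0.001, 0.68, 0.733, 0.0]
wrist_force: [0.1, -0.3, -0.1]
finger_gap: 0.0248
clock: 4.22
tcp_pos: [0.6005, -0.0227, 0.1563]
orientation: [0.0, 0.68, 0.733, 0.0]
wrist_force: [1.0, 1.2, 2.4]
finger_gap: 0.0081
```

```bash
python3 -m creep '{"hand":[0,0,0,0,0],"delta_pos":[[0,0,-0.012],[0,0,-0.025],[0,0,-0.025],[0,0,0],[0,0,0]],"turn":[0,0,0,0,0]}' 60
python3 - <<'E'
from h import *
plan([.46,-.12,.207],3.2,5)
c=env.read_camera('top');c=env.read_camera('scene');save(c,'s2')
p=np.load('top_p.npy');q=np.load('scene_p.npy')
for n,a in (('top',p),('scene',q)):
    for y0,y1 in((-.27,-.2),(-.35,-.27)):
        b=box(a,[.535,y0,.165],[.615,y1,.195]);print(n,np.polyfit(b[:,0]-.553,b[:,1],1))
    b=box(a,[.6,-.4,.006],[.8,-.15,.02]);b=b[(abs(b[:,1]+.27)<.09)];print('base',cv2.minAreaRect((b[:,:2]*1000).astype(np.float32)))
    b=box(a,[.6,-.35,.09],[.65,-.2,.165]);print('upr',len(b),b.mean(0))
E
```

```text
clock: 4.63
tcp_pos: [0.6005, -0.0228, 0.2064]
orientation: [0.001, 0.68, 0.733, 0.0]
wrist_force: [1.0, -0.2, -2.5]
finger_gap: 0.0078
clock 4.63 tcp [ 0.6005 -0.0228  0.2064] phi 4.35 tilt z [ 0.002 -0.    -1.   ] gap 7.8 F [ 1.  -0.2 -2.5] dist 0.1708 dphi -1.15 rows 5
[-0.0216,-0.0369,-0.0002] 0.046
[-0.0217,-0.0368,-0.0002] 0.046
[-0.0219,-0.0367,-0.0002] 0.046
[-0.0220,-0.0366,-0.0002] 0.046
[-0.0221,-0.0365,-0.0002] 0.046
top [ 0.01355589 -0.23458794]
top [ 0.04850468 -0.30691766]
base ((694.932861328125, -269.1239318847656), (177.41522216796875, 189.81048583984375), 89.96521759033203)
upr 43 [ 0.6216681  -0.26918835  0.1284473 ]
scene [ 0.03602317 -0.23768575]
scene [ 0.03927703 -0.30937635]
base ((646.5296630859375, -270.4315490722656), (92.48590850830078, 130.05567932128906), 1.6375784873962402)
upr 110 [ 0.62866769 -0.2713498   0.1286979 ]
```

View pics/s2.png

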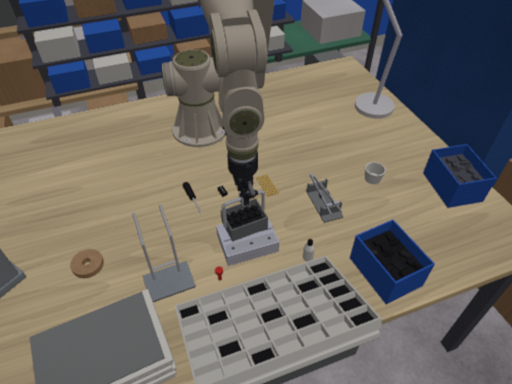

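Pail (around pixel 225,245 col/row) is lifted upright in the fingers. Moving it clear, in front of the prongs.

```bash
python3 -m creep '{"hand":[0,0,0,0,0],"delta_pos":[[-0.018,-0.03,0],[-0.0217,-0.037,0],[-0.022,-0.037,0],[-0.022,-0.0366,0],[-0.022,-0.0366,0]],"turn":[0.09,0.09,0.09,0.09,0.09]}' 60
python3 - <<'E'
from h import *
plan([.46,-.275,.208],2.0,5)
E
```

```text
clock: 5.15
tcp_pos: [0.4612, -0.1156, 0.2038]
orientation: [-0.001, 0.694, 0.72, -0.001]
wrist_force: [-1.1, -0.4, -1.8]
finger_gap: 0.0076
clock 5.15 tcp [ 0.4612 -0.1156  0.2038] phi 2.11 tilt z [-0.003  0.001 -1.   ] gap 7.6 F [-1.1 -0.4 -1.8] dist 0.1594 dphi -0.11 rows 5
[-0.0398,-0.0018,-0.0011] 0.005
[-0.0398,-0.0018,-0.0011] 0.005
[-0.0398,-0.0017,-0.0011] 0.005
[-0.0398,-0.0017,-0.0011] 0.005
[-0.0398,-0.0017,-0.0011] 0.005
```

```bash
python3 -m creep '{"hand":[0,0,0,0,0],"delta_pos":[[-0.042,-0.002,-0.002],[-0.042,-0.002,-0.002],[-0.042,-0.002,-0.002],[-0.042,-0.002,0],[-0.031,0,0]],"turn":[0,0,0,0,0]}' 60
python3 - <<'E'
from h import *
np.set_printoptions(precision=4,suppress=True)
for n in ['top','scene']:
    c=env.read_camera(n);save(c,n+'3');p=cloud(c)
    b=box(p,[.4,-.37,.19],[.5,-.18,.225]); print(n,len(b),b.min(0),b.max(0),np.polyfit(b[:,1],b[:,0],1))
plan([.55,-.272,.208],2.0,4)
E
python3 -c "
import cv2
a=cv2.imread('pics/top3.png')[110:260,260:420];b=cv2.imread('pics/scene3.png')[150:320,60:260]
cv2.imwrite('pics/c3.png',cv2.hconcat([cv2.resize(a,(400,400)),cv2.resize(b,(400,400))]))"
```

```text
clock: 5.57
tcp_pos: [0.4619, -0.277, 0.2089]
orientation: [-0.001, 0.695, 0.719, -0.0]
wrist_force: [0.2, 0.5, -1.0]
finger_gap: 0.0079
top 92 [ 0.4447 -0.2706  0.1903] [ 0.4763 -0.2155  0.225 ] [-0.0095  0.457 ]
scene 220 [ 0.458  -0.3473  0.19  ] [ 0.4836 -0.2218  0.2244] [-0.0251  0.4621]
clock 5.67 tcp [ 0.4624 -0.2784  0.2085] phi 1.84 tilt z [-0.001 -0.    -1.   ] gap 8.0 F [ 0.1  0.6 -2.3] dist 0.0878 dphi 0.16 rows 4
[0.0011,0.0274,0.0002] -0.008
[0.0011,0.0274,0.0002] -0.008
[0.0011,0.0274,0.0002] -0.008
[0.0011,0.0274,0.0002] -0.008
```

View pics/c3.png

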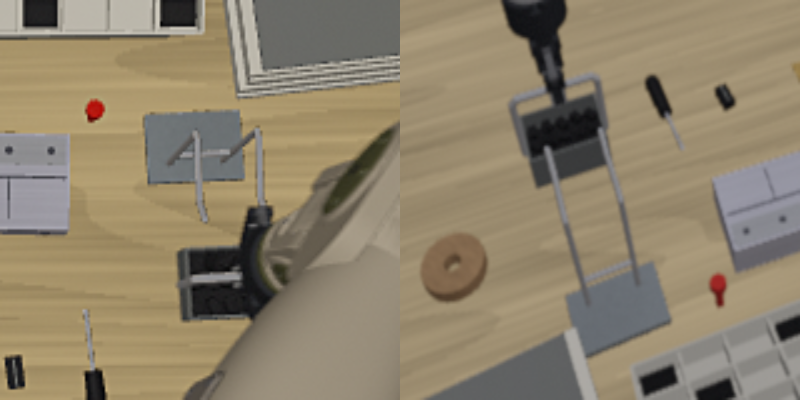

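The pail is upright in front of the prongs, held mid‑bar. Going in along +x with a 10 mm shift to +y.

```bash
python3 -m creep '{"hand":[0,0,0,0,0],"delta_pos":[[0.004,0.02,-0.002],[0.004,0.03,0],[0.003,0.03,0],[0.001,0.022,0],[0,0.008,0]],"turn":[-0.03,0,0,0,0]}' 60
python3 - <<'E'
from h import *
np.set_printoptions(precision=4,suppress=True)
for n in ['top','scene']:
    c=env.read_camera(n);save(c,n+'4');p=cloud(c)
    b=box(p,[.5,-.37,.195],[.6,-.18,.225]); print(n,len(b),b.min(0),b.max(0))
plan([.55,-.269,.208],2.0,4)
E
python3 -c "
import cv2
a=cv2.imread('pics/top4.png')[110:260,260:420];b=cv2.imread('pics/scene4.png')[150:320,60:260]
cv2.imwrite('pics/c4.png',cv2.hconcat([cv2.resize(a,(400,400)),cv2.resize(b,(400,400))]))"
```

```text
clock: 6.08
tcp_pos: [0.5521, -0.2603, 0.2102]
orientation: [-0.001, 0.692, 0.722, 0.0]
wrist_force: [-0.5, -0.5, -2.6]
finger_gap: 0.008
top 84 [ 0.5339 -0.2536  0.2011] [ 0.5673 -0.1992  0.2248]
scene 225 [ 0.5474 -0.3263  0.1955] [ 0.5729 -0.2008  0.2249]
clock 6.18 tcp [ 0.5507 -0.2607  0.2103] phi 2.35 tilt z [-0.002  0.002 -1.   ] gap 8.0 F [-1.  -0.2 -2.1] dist 0.0087 dphi -0.35 rows 4
[-0.0026,-0.0003,0.0007] 0.018
[-0.0026,-0.0003,0.0007] 0.018
[-0.0026,-0.0003,0.0007] 0.018
[-0.0026,-0.0003,0.0007] 0.018
```

View pics/c4.png

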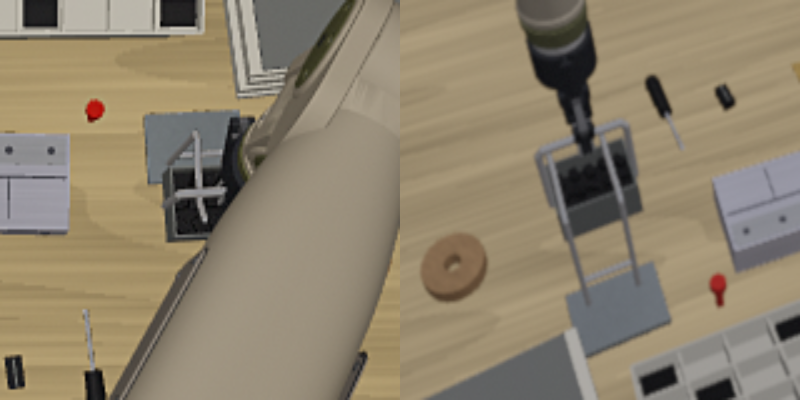

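```bash
python3 -m creep '{"hand":[0,0,0,0,0],"delta_pos":[[-0.006,0,0],[-0.006,0,0],[0,0,0],[0,0,0.008],[0,0,0.012]],"turn":[0,0,0,0,0]}' 60
python3 -c "
from h import *
plan([.55,-.270,.171],2,4)"
```

```text
clock: 6.6
tcp_pos: [0.551, -0.2722, 0.1966]
orientation: [0.001, 0.693, 0.72, 0.0]
wrist_force: [-0.1, 0.8, -1.4]
finger_gap: 0.0079
clock 6.60 tcp [ 0.551  -0.2722  0.1966] phi 2.19 tilt z [ 0.002 -0.001 -1.   ] gap 7.9 F [-0.1  0.8 -1.4] dist 0.0257 dphi -0.19 rows 4
[0.0007,-0.0003,0.0080] 0.010
[0.0007,-0.0003,0.0080] 0.010
[0.0007,-0.0003,0.0080] 0.010
[0.0007,-0.0003,0.0080] 0.010
```

```bash
python3 -m creep '{"hand":[0,0,0,0,0],"delta_pos":[[0,0,0.01],[0,0,0.008],[0,0,0.007],[0,0,0.003],[0,0,0]],"turn":[0,0,0,0,0]}' 60
python3 - <<'E'
from h import *
np.set_printoptions(precision=4,suppress=True)
c=env.read_camera('scene');save(c,'s5');p=cloud(c)
b=box(p,[.5,-.37,.165],[.6,-.18,.2]); print(len(b),b.min(0),b.max(0))
s=env.get_state();print(s['tcp_pos'],s['wrist_force'])
cv2.imwrite('pics/c5.png',cv2.resize(cv2.imread('pics/s5.png')[150:320,60:260],(600,510)))
E
```

```text
clock: 7.02
tcp_pos: [0.5507, -0.2712, 0.1726]
orientation: [-0.001, 0.693, 0.721, -0.0]
wrist_force: [0.2, -0.2, -1.6]
finger_gap: 0.0078
314 [ 0.5272 -0.3366  0.1652] [ 0.5999 -0.2117  0.1962]
[ 0.5509 -0.2713  0.1732] [ 0.7617 -0.7276 -2.0602]
```

View pics/c5.png

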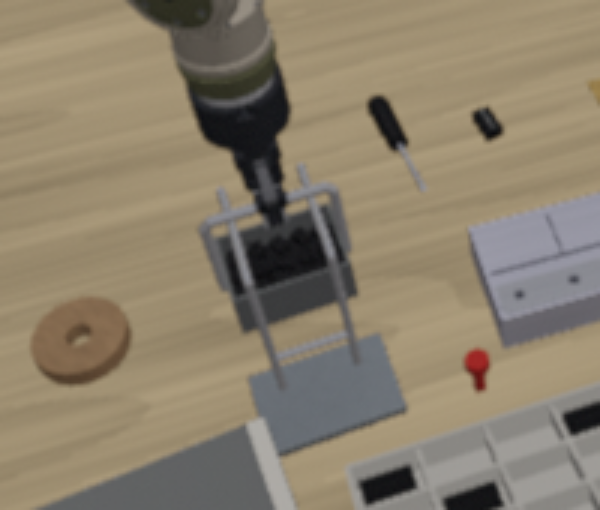

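Bar crosses both prongs (about (240,210) and (315,190)) ahead of their ends, still ~2 mm from seated. Lower a little more.

```bash
python3 -m creep '{"hand":[0,0,0,0,0],"delta_pos":[[0,0,0.002],[0,0,0.002],[0,0,0],[0,0,0],[0,0,0]],"turn":[0,0,0,0,0]}' 60
```

```text
clock: 7.48
tcp_pos: [0.5518, -0.2717, 0.1709]
orientation: [0.001, 0.693, 0.721, 0.0]
wrist_force: [2.5, 0.1, -0.0]
finger_gap: 0.0081
```

```bash
python3 -m creep '{"hand":[12,16,20,30,40],"delta_pos":[[0,0,0],[0,0,0],[0,0,0],[0,0,0],[0,0,0]],"turn":[0,0,0,0,0]}' 60
python3 -m creep '{"hand":[50,60,60,60,60],"delta_pos":[[0,0,0],[0,0,0],[0,0,0],[0,0,0],[0,0,0]],"turn":[0,0,0,0,0]}' 60
python3 - <<'E'
from h import *
c=env.read_camera('scene');save(c,'s6')
cv2.imwrite('pics/c6.png',cv2.resize(cv2.imread('pics/s6.png')[150:320,60:260],(600,510)))
E
```

```text
clock: 7.9
tcp_pos: [0.5507, -0.2714, 0.1702]
orientation: [-0.0, 0.693, 0.721, -0.0]
wrist_force: [-0.0, -0.5, -0.4]
finger_gap: 0.0395
clock: 8.32
tcp_pos: [0.551, -0.2714, 0.1702]
orientation: [-0.0, 0.693, 0.721, 0.0]
wrist_force: [0.1, 0.3, -0.1]
finger_gap: 0.06
```

View pics/c6.png

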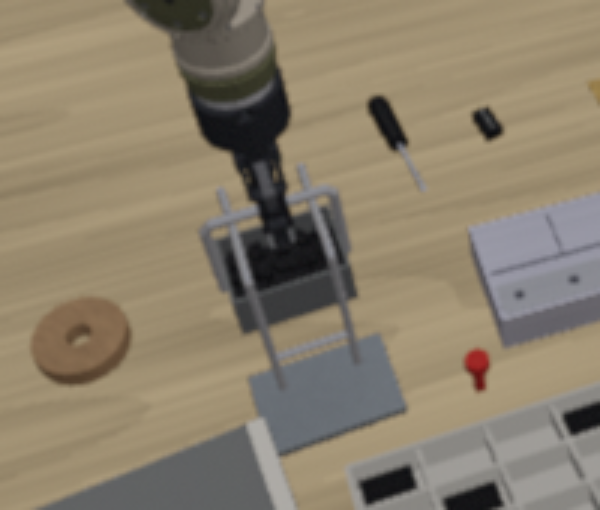

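The pail hangs level with the fingers open around the bar. Rising straight up.

```bash
python3 -m creep '{"hand":[60,60,60,60,60],"delta_pos":[[0,0,-0.02],[0,0,-0.03],[0,0,-0.035],[0,0,-0.035],[0,0,0]],"turn":[0,0,0,0,0]}' 60
python3 - <<'E'
from h import *
np.set_printoptions(precision=4,suppress=True)
T=np.load('top_p.npy');S=np.load('scene_p.npy')
for n,a in(('top',T),('scene',S)):
    b=box(a,[.43,.2,.05],[.68,.33,.08]); m=b.mean(0); print(n,'tw',len(b),m,np.linalg.svd(b-m)[2][0],b.min(0),b.max(0))
    b=box(a,[.45,.2,.005],[.66,.33,.012]); print('base',len(b),cv2.minAreaRect((b[:,:2]*1000).astype(np.float32)))
plan([.55,.28,.22],90,20)
E
```

```text
clock: 8.78
tcp_pos: [0.5529, -0.2727, 0.2726]
orientation: [0.005, 0.693, 0.721, 0.001]
wrist_force: [0.7, -0.3, 0.9]
finger_gap: 0.0601
top tw 138 [0.5243 0.2727 0.0536] [-0.9999 -0.0144 -0.0055] [0.4359 0.2405 0.0501] [0.608  0.2955 0.06  ]
base 559 ((553.378662109375, 264.50341796875), (208.62899780273438, 124.3080062866211), 2.3972904682159424)
scene tw 52 [0.5516 0.2706 0.0523] [0.9993 0.034  0.0159] [0.4384 0.2524 0.05  ] [0.6097 0.2934 0.0578]
base 233 ((542.0096435546875, 271.14447021484375), (68.48529052734375, 144.16226196289062), 87.77078247070312)
clock 8.78 tcp [ 0.5529 -0.2727  0.2726] phi 2.25 tilt z [ 0.008 -0.005 -1.   ] gap 60.1 F [ 0.7 -0.3  0.9] dist 0.5552 dphi 87.75 rows 20
[0.0345,0.0012,0.0033] -0.877
[0.0343,0.0038,0.0033] -0.877
[0.0339,0.0064,0.0033] -0.877
[0.0334,0.0090,0.0033] -0.877
[0.0326,0.0115,0.0033] -0.877
[0.0316,0.0140,0.0033] -0.877
[0.0304,0.0164,0.0033] -0.877
[0.0291,0.0186,0.0033] -0.877
[0.0276,0.0208,0.0033] -0.877
[0.0259,0.0229,0.0033] -0.877
[0.0241,0.0248,0.0033] -0.877
[0.0221,0.0265,0.0033] -0.877
[0.0200,0.0282,0.0033] -0.877
[0.0178,0.0296,0.0033] -0.877
[0.0155,0.0309,0.0033] -0.877
[0.0131,0.0320,0.0033] -0.877
[0.0106,0.0329,0.0033] -0.877
[0.0080,0.0336,0.0033] -0.877
[0.0055,0.0341,0.0033] -0.877
[0.0028,0.0344,0.0033] -0.877
```

```bash
python3 - <<'E'
from h import *
np.set_printoptions(precision=4,suppress=True)
s=env.get_state();print(s['joint_pos'],s['clock'])
E
```

```text
[-0.5884  0.3839  0.2206  1.3982  0.0001  0.9431] 8.7833
```

```bash
python3 - <<'E'
from h import *
np.set_printoptions(precision=4,suppress=True)
c=env.read_camera('wrist'); s=env.get_state(); M=rot(s['orientation']); t=np.array(s['tcp_pos'])
print(M.T@(np.array(c['origin'])-t)); print(M.T@rot(c['orientation']))
for x in (-.09,-.065,-.05,-.03,0,.05): print(x,proj(c,t+M@np.array([x,0,-.008])),proj(c,t+M@np.array([x,.0165,-.018])))
E
```

```text
[ 0.0745 -0.0008 -0.1342]
[[ 0.0009 -0.9569 -0.2903]
 [ 1.      0.0003  0.0021]
 [-0.0019 -0.2903  0.9569]]
-0.09 [np.float64(409.7194404231983), np.float64(255.83643065901506)] [np.float64(428.21824925476426), np.float64(287.2559876733296)]
-0.065 [np.float64(374.65754537229026), np.float64(255.91343643290563)] [np.float64(391.83767204321214), np.float64(288.84043335670805)]
-0.05 [np.float64(352.06384249492123), np.float64(255.96305855323317)] [np.float64(368.28972195823167), np.float64(289.86599289215985)]
-0.03 [np.float64(319.9136171682602), np.float64(256.03366948223294)] [np.float64(334.6394613750272), np.float64(291.33152791694994)]
0 [np.float64(266.7733831254465), np.float64(256.15038036854577)] [np.float64(278.65068247464126), np.float64(293.7699493452435)]
0.05 [np.float64(162.12529435535075), np.float64(256.3802169774974)] [np.float64(167.02797786961324), np.float64(298.6313376473039)]
```

```bash
python3 - <<'E'
from h import *
plan([.575,.275,.20],88,20)
E
```

```text
clock 8.83 tcp [ 0.5525 -0.2724  0.27  ] phi 2.25 tilt z [ 0.006 -0.004 -1.   ] gap 60.1 F [-0.6  0.4  0.4] dist 0.5523 dphi 85.75 rows 20
[0.0341,0.0027,0.0044] -0.857
[0.0338,0.0053,0.0044] -0.857
[0.0333,0.0078,0.0044] -0.857
[0.0327,0.0103,0.0044] -0.857
[0.0318,0.0127,0.0044] -0.857
[0.0308,0.0150,0.0044] -0.857
[0.0296,0.0173,0.0044] -0.857
[0.0282,0.0195,0.0044] -0.857
[0.0266,0.0215,0.0044] -0.857
[0.0250,0.0234,0.0044] -0.857
[0.0231,0.0252,0.0044] -0.857
[0.0212,0.0269,0.0044] -0.857
[0.0191,0.0284,0.0044] -0.857
[0.0169,0.0298,0.0044] -0.857
[0.0147,0.0309,0.0044] -0.857
[0.0123,0.0320,0.0044] -0.857
[0.0099,0.0328,0.0044] -0.857
[0.0074,0.0334,0.0044] -0.857
[0.0049,0.0339,0.0044] -0.857
[0.0023,0.0342,0.0044] -0.857
```

```bash
python3 -m creep '{"hand":[60,60,60,60,60],"delta_pos":[[0.034,0.0027,0],[0.034,0.0053,0],[0.033,0.0078,0],[0.0327,0.01,0],[0.032,0.0127,0]],"turn":[-0.86,-0.86,-0.86,-0.86,-0.86]}'
python3 -m creep '{"hand":[60,60,60,60,60],"delta_pos":[[0.031,0.015,0],[0.0296,0.0173,0],[0.028,0.0195,0.006],[0.0266,0.0215,0.006],[0.025,0.0234,0.006]],"turn":[-0.86,-0.86,-0.86,-0.86,-0.86]}'
python3 -m creep '{"hand":[60,60,60,60,60],"delta_pos":[[0.023,0.025,0.006],[0.021,0.027,0.006],[0.019,0.0284,0.006],[0.017,0.03,0.006],[0.0147,0.031,0.006]],"turn":[-0.86,-0.86,-0.86,-0.86,-0.86]}'
python3 - <<'E'
from h import *
plan([.575,.275,.19],88,5)
E
```

```text
clock: 9.25
tcp_pos: [0.5556, -0.1335, 0.265]
orientation: [-0.001, 0.545, 0.838, -0.0]
wrist_force: [-0.2, -0.5, 0.5]
finger_gap: 0.0599
clock: 9.67
tcp_pos: [0.5611, 0.0036, 0.2506]
orientation: [-0.001, 0.379, 0.925, -0.0]
wrist_force: [-0.0, -0.0, 0.4]
finger_gap: 0.0596
clock: 10.08
tcp_pos: [0.5665, 0.1403, 0.2264]
orientation: [-0.001, 0.2, 0.98, -0.0]
wrist_force: [-0.2, 0.4, 0.1]
finger_gap: 0.06
clock 10.08 tcp [0.5665 0.1403 0.2264] phi 66.96 tilt z [-0.002 -0.    -1.   ] gap 60.0 F [-0.2  0.4  0.1] dist 0.1398 dphi 21.04 rows 5
[0.0112,0.0318,0.0091] -0.841
[0.0088,0.0326,0.0091] -0.841
[0.0064,0.0331,0.0091] -0.841
[0.0040,0.0335,0.0091] -0.841
[0.0015,0.0337,0.0091] -0.841
```

```bash
python3 -m creep '{"hand":[60,60,60,60,60],"delta_pos":[[0.011,0.032,0.01],[0.009,0.0326,0.01],[0.0064,0.033,0.01],[0.004,0.033,0.01],[0.0015,0.033,0.01]],"turn":[-0.84,-0.84,-0.84,-0.84,-0.84]}'
python3 - <<'E'
from h import *
np.set_printoptions(precision=4,suppress=True)
plan([.575,.275,.12],88,2)
c=env.read_camera('wrist'); save(c,'w2'); p=cloud(c)
for t in ['tweezers_middle','pin','rider_mark','fixed_tip','rest']:
    for d in env.pinpoint('wrist',t)[:2]:
        print(t,d['score'],d['location'],at_z(c,d['location'],.046),at_z(c,d['location'],.06),at_depth(c,np.clip(d['location'],0,383)))
E
```

```text
clock: 10.5
tcp_pos: [0.5755, 0.2739, 0.1862]
orientation: [-0.001, 0.018, 1.0, -0.0]
wrist_force: [0.4, -0.1, 0.4]
finger_gap: 0.0604
clock 10.50 tcp [0.5755 0.2739 0.1862] phi 87.97 tilt z [-0.002 -0.    -1.   ] gap 60.4 F [ 0.4 -0.1  0.4] dist 0.0662 dphi 0.03 rows 2
[0.0004,0.0007,0.0414] -0.003
[0.0004,0.0007,0.0414] -0.003
tweezers_middle 0.55 [138.8, 252.8] [0.5318 0.2743 0.046 ] [0.5303 0.2744 0.06  ] [0.5362 0.2738 0.0072]
pin 0.98 [203.3, 270.7] [0.5931 0.289  0.046 ] [0.5883 0.2884 0.06  ] [0.5893 0.2886 0.0572]
rider_mark 0.47 [201.4, 254.3] [0.5906 0.2735 0.046 ] [0.586  0.2737 0.06  ] [0.6034 0.273  0.0071]
fixed_tip 0.85 [228.1, 237.7] [0.6174 0.2564 0.046 ] [0.6114 0.2575 0.06  ] [ 0.6374  0.2528 -0.0007]
rest 0.6 [131.1, 256.0] [0.5252 0.2774 0.046 ] [0.524  0.2774 0.06  ] [0.5286 0.2773 0.0071]
```

View pics/w2.png

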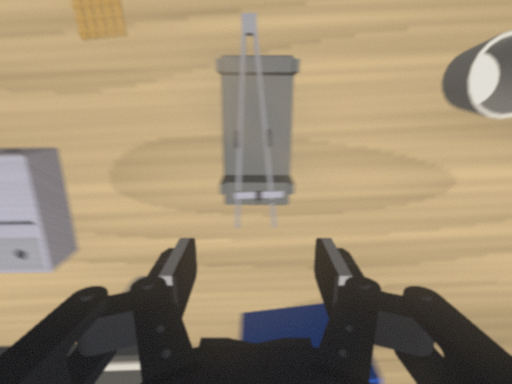

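```bash
python3 -m creep '{"hand":[60,60,60,60,60],"delta_pos":[[-0.01,0,0.03],[-0.01,0,0.035],[-0.005,0,0.025],[0,0,0],[0,0,0]],"turn":[0,0,0,0,0]}'
python3 - <<'E'
from h import *
np.set_printoptions(precision=4,suppress=True)
plan([.575,.275,.12],88,1)
c=env.read_camera('wrist'); save(c,'w3'); np.savez('w3.npz',**{k:np.array(v) for k,v in c.items()})
for t in ['tweezers_middle','pin','rider_mark','fixed_tip','rest']:
    for d in env.pinpoint('wrist',t)[:2]:
        print(t,d['score'],d['location'],at_z(c,d['location'],.046),at_z(c,d['location'],.06),at_depth(c,np.clip(d['location'],0,383)))
cv2.imwrite('pics/w3c.png',cv2.resize(cv2.imread('pics/w3.png')[160:285,180:340],(800,625),interpolation=cv2.INTER_CUBIC)[:600])
E
```

```text
clock: 11.22
tcp_pos: [0.5956, 0.2704, 0.1152]
orientation: [-0.001, 0.021, 1.0, -0.0]
wrist_force: [0.1, -0.1, 0.3]
finger_gap: 0.0601
clock 11.22 tcp [0.5956 0.2704 0.1152] phi 87.63 tilt z [-0.003 -0.001 -1.   ] gap 60.1 F [ 0.1 -0.1  0.3] dist 0.0216 dphi 0.37 rows 1
[0.0259,0.0047,-0.0060] -0.075
pin 0.92 [209.2, 279.0] [0.5938 0.2883 0.046 ] [0.5888 0.2873 0.06  ] [0.5899 0.2876 0.0568]
rider_mark 0.58 [209.8, 259.1] [0.5937 0.2742 0.046 ] [0.5886 0.2743 0.06  ] [0.6101 0.2742 0.0003]
fixed_tip 0.59 [239.2, 232.7] [0.6156 0.2542 0.046 ] [0.6091 0.2556 0.06  ] [0.6138 0.2546 0.0498]
rest 0.74 [116.9, 255.3] [0.5299 0.2741 0.046 ] [0.5293 0.2742 0.06  ] [0.5315 0.2741 0.0085]
```

View pics/w3.png

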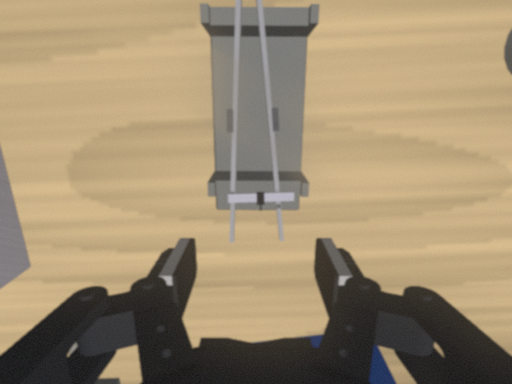

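View pics/w3c.png

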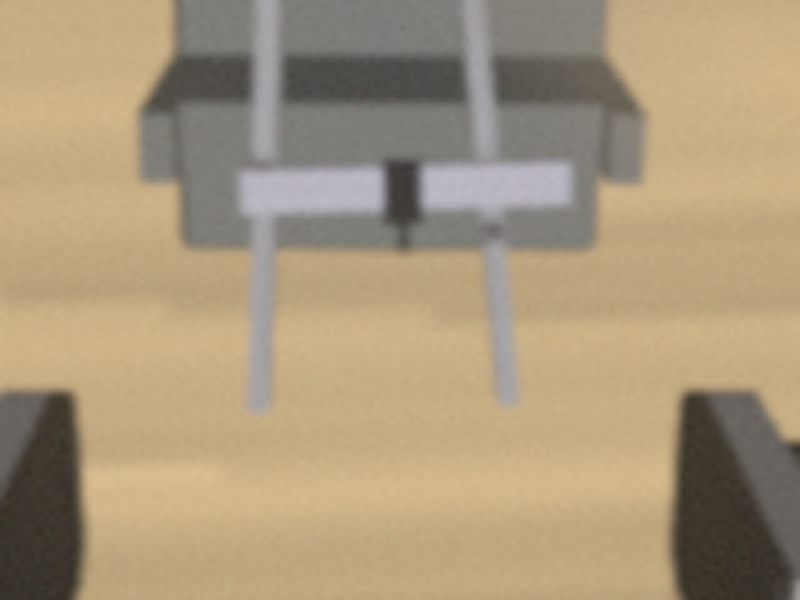

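```bash
python3 - <<'E'
from h import *
np.set_printoptions(precision=4,suppress=True)
c=dict(np.load('w3.npz')); px=c['pixels'].astype(int).sum(2)
print('rows 196-212 cols 252-288'); 
for r in range(194,214,1): print(r,px[r,256:286])
D=cloud(c)
print('rider top z',D[194:202,259:263,2].round(4)); print('bar z',D[197,230:252:3,2],D[197,268:292:3,2]); print('arm',D[220,233:238,2])
for n,rc in dict(pin=(206,278.8),nose=(209,260.8),ft=(241,231.8),st=(240.5,281.6),bl=(198.3,228.),br=(197,294.3)).items():
    print(n,[at_z(c,rc,z) for z in (.046,.052,.058,.062)])
E
```

```text
rows 196-212 cols 252-288
194 [422 285 188 187 180 189 213 309 430 527 552 554 549 553 556 556 558 549
 561 562 555 562 561 558 562 561 562 561 564 557]
195 [443 292 204 177 190 174 212 307 446 541 566 564 567 572 567 568 570 565
 565 563 560 565 567 569 554 566 566 558 561 562]
196 [454 305 201 182 177 178 205 296 442 535 563 565 564 563 558 564 567 556
 565 559 557 566 562 560 558 563 568 564 560 562]
197 [450 308 205 185 183 174 211 304 437 523 561 558 567 564 559 570 557 561
 571 566 566 565 559 555 559 566 564 557 559 556]
198 [454 310 197 180 185 176 205 301 436 536 568 570 559 562 559 568 566 573
 561 551 569 562 557 561 568 570 561 563 569 570]
199 [455 317 197 180 182 177 204 294 438 532 566 563 568 568 560 568 554 561
 561 561 560 563 559 560 556 555 561 562 554 546]
200 [448 306 207 179 179 184 192 294 427 522 547 545 548 549 545 547 543 541
 541 540 551 559 546 552 543 534 534 532 528 526]
201 [428 285 204 182 188 180 191 264 388 474 495 499 497 498 501 497 494 479
 480 493 506 526 527 519 500 475 470 457 459 455]
202 [365 268 199 174 187 184 189 239 331 399 422 422 420 4
[... 2013 characters left out ...]
 0.2871, 0.062 ])]
nose [array([0.5931, 0.2755, 0.046 ]), array([0.591 , 0.2754, 0.052 ]), array([0.5889, 0.2754, 0.058 ]), array([0.5874, 0.2754, 0.062 ])]
ft [array([0.617 , 0.2535, 0.046 ]), array([0.6142, 0.2541, 0.052 ]), array([0.6113, 0.2547, 0.058 ]), array([0.6094, 0.2551, 0.062 ])]
st [array([0.6181, 0.2898, 0.046 ]), array([0.6152, 0.2893, 0.052 ]), array([0.6123, 0.2889, 0.058 ]), array([0.6104, 0.2886, 0.062 ])]
bl [array([0.5843, 0.2529, 0.046 ]), array([0.5824, 0.2535, 0.052 ]), array([0.5805, 0.2541, 0.058 ]), array([0.5793, 0.2546, 0.062 ])]
br [array([0.5852, 0.2991, 0.046 ]), array([0.5833, 0.2984, 0.052 ]), array([0.5814, 0.2977, 0.058 ]), array([0.5801, 0.2972, 0.062 ])]
```

```bash
python3 - <<'E'
from h import *
np.set_printoptions(precision=4,suppress=True)
c=dict(np.load('w3.npz')); D=cloud(c)
cv2.imwrite('pics/w3p.png',cv2.resize(c['pixels'][90:150,200:300,::-1],(800,480),interpolation=cv2.INTER_CUBIC))
E
```

```text
(no output)
```

View pics/w3p.png

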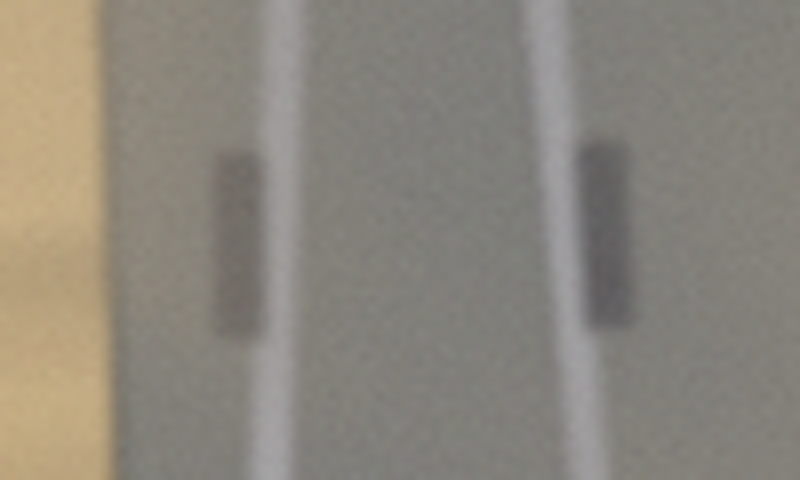

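```bash
python3 - <<'E'
from h import *
np.set_printoptions(precision=4,suppress=True)
c=dict(np.load('w3.npz'))
L=at_z(c,(90+246/8-.5,200+213/8-.5),.053);Rr=at_z(c,(90+235/8-.5,200+633/8-.5),.053)
print(L,Rr,np.linalg.norm(Rr-L),(L+Rr)/2,np.degrees(np.arctan2((Rr-L)[1],(Rr-L)[0])))
m=(L+Rr)/2; plan([m[0],m[1],.12],88.5,2)
E
```

```text
[0.5309 0.2558 0.053 ] [0.5314 0.2887 0.053 ] 0.03284159289365388 [0.5312 0.2722 0.053 ] 89.14251163980772
clock 11.52 tcp [0.597  0.2722 0.1178] phi 87.74 tilt z [ 0.003  0.001 -1.   ] gap 59.8 F [ 0.2 -0.4 -0.1] dist 0.0659 dphi 0.76 rows 2
[0.0411,-0.0016,-0.0014] -0.076
[0.0411,-0.0013,-0.0014] -0.076
```

```bash
python3 -m creep '{"hand":[60,60,60,60,60],"delta_pos":[[0.041,-0.001,0],[0.041,-0.001,0],[0,0,0],[0,0,0.02],[0,0,0.02]],"turn":[-0.12,-0.12,0,0,0]}' 30
python3 - <<'E'
from h import *
plan([.5312,.2722,.036],89,1)
E
```

```text
clock: 11.93
tcp_pos: [0.5314, 0.2734, 0.086]
orientation: [0.002, 0.009, 1.0, 0.001]
wrist_force: [1.5, 0.6, -0.5]
finger_gap: 0.0603
clock 11.93 tcp [0.5314 0.2734 0.086 ] phi 89.00 tilt z [ 0.004  0.002 -1.   ] gap 60.3 F [ 1.5  0.6 -0.5] dist 0.0500 dphi 0.00 rows 1
[0.0003,-0.0015,0.0624] -0.000
```

```bash
python3 -m creep '{"hand":[60,60,60,60,60],"delta_pos":[[0,-0.0015,0.02],[0,0,0.02],[0,0,0.022],[0,0,0],[0,0,0]],"turn":[0,0,0,0,0]}' 30
python3 -m creep '{"hand":[40,36,36,36,36],"delta_pos":[[0,0,0],[0,0,0],[0,0,0],[0,0,0],[0,0,0]],"turn":[0,0,0,0,0]}'
python3 -c "
from h import *
c=env.read_camera('wrist');save(c,'w4')
plan([.5312,.2722,.036],89,1)"
```

```text
clock: 12.35
tcp_pos: [0.5301, 0.2713, 0.0343]
orientation: [-0.001, 0.009, 1.0, -0.0]
wrist_force: [-0.2, 0.4, -0.1]
finger_gap: 0.0598
clock: 12.77
tcp_pos: [0.5311, 0.2715, 0.035]
orientation: [0.001, 0.009, 1.0, 0.0]
wrist_force: [0.3, 0.2, -0.0]
finger_gap: 0.0359
clock 12.82 tcp [0.5309 0.2715 0.0348] phi 88.95 tilt z [ 0.001  0.    -1.   ] gap 36.2 F [ 0.4  0.3 -0.4] dist 0.0014 dphi 0.05 rows 1
[-0.0003,0.0009,-0.0015] -0.010
```

View pics/w4.png

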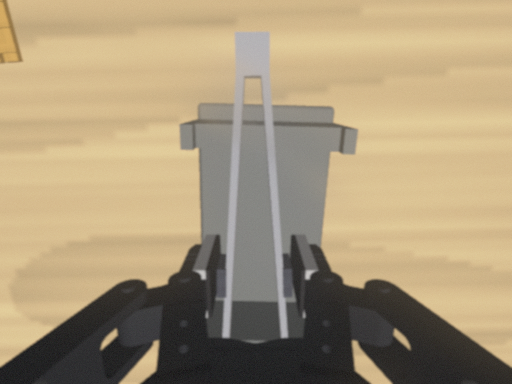

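Fingers straddle the two thumb pads (columns ~215 and ~295, rows 240–310) evenly. Squeezing to 26 mm.

```bash
python3 -m creep '{"hand":[32,30,28,27,26],"delta_pos":[[0,0.0005,0],[0,0,0],[0,0,0],[0,0,0],[0,0,0]],"turn":[0,0,0,0,0]}' 30
python3 -m creep '{"hand":[26,26,26,26,26],"delta_pos":[[0,0,0],[0,0,0],[0,0,0],[0,0,0],[0,0,0]],"turn":[0,0,0,0,0]}'
python3 -c "
from h import *
c=env.read_camera('wrist');save(c,'w5')
plan([.5312,.2722,.036],89,1)"
```

```text
clock: 13.23
tcp_pos: [0.5313, 0.2718, 0.0352]
orientation: [0.001, 0.009, 1.0, 0.0]
wrist_force: [-0.8, -1.8, 4.9]
finger_gap: 0.0264
clock: 13.65
tcp_pos: [0.5312, 0.2718, 0.0352]
orientation: [0.001, 0.009, 1.0, 0.0]
wrist_force: [-1.2, -1.6, 6.0]
finger_gap: 0.0263
clock 13.70 tcp [0.5313 0.2718 0.0352] phi 88.94 tilt z [ 0.002  0.    -1.   ] gap 26.2 F [-0.8 -0.8  5.7] dist 0.0009 dphi 0.06 rows 1
[0.0001,0.0005,-0.0010] -0.012
```

View pics/w5.png

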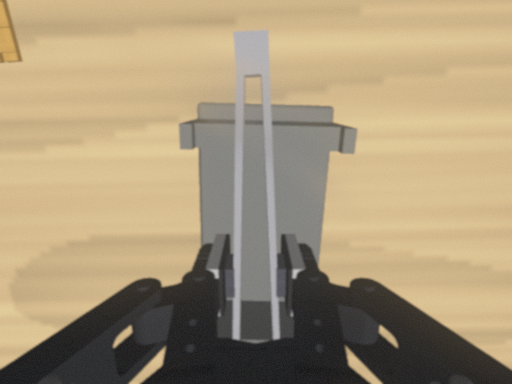

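```bash
python3 -m creep '{"hand":[26,26,26,26,26],"delta_pos":[[0,0,-0.006],[0,0,-0.012],[0,0,-0.02],[0,0,-0.025],[0,0,-0.025]],"turn":[0,0,0,0,0]}'
python3 -m creep '{"hand":[26,26,26,26,26],"delta_pos":[[0,0,-0.02],[0,0,-0.01],[0,0,0],[0,0,0],[0,0,0]],"turn":[0,0,0,0,0]}'
python3 - <<'E'
from h import *
np.set_printoptions(precision=4,suppress=True)
plan([.5,.2722,.12],89,1)
for n in['wrist','scene','top']:
    c=env.read_camera(n); save(c,n+'6')
    if n!='wrist':
      for t in ['pin','rider_mark','fixed_tip','tweezers_middle']:
        for d in env.pinpoint(n,t)[:1]: print(n,t,d['score'],d['location'],at_z(c,d['location'],.14))
cv2.imwrite('pics/s6c.png',cv2.resize(cv2.imread('pics/scene6.png')[130:230,270:400],(780,600),interpolation=cv2.INTER_CUBIC))
E
```

```text
clock: 14.12
tcp_pos: [0.53, 0.2717, 0.1054]
orientation: [-0.001, 0.009, 1.0, -0.0]
wrist_force: [-0.7, 0.2, -1.3]
finger_gap: 0.026
clock: 14.53
tcp_pos: [0.5299, 0.2715, 0.1276]
orientation: [-0.001, 0.009, 1.0, -0.0]
wrist_force: [0.5, 0.6, -0.3]
finger_gap: 0.0262
clock 14.53 tcp [0.5299 0.2715 0.1276] phi 88.95 tilt z [-0.002 -0.    -1.   ] gap 26.2 F [ 0.5  0.6 -0.3] dist 0.0309 dphi 0.05 rows 1
[0.0374,0.0001,0.0095] -0.011
scene pin 0.57 [233.7, 245.0] [ 0.6638 -0.0435  0.14  ]
scene rider_mark 0.43 [280.7, 222.3] [ 0.7799 -0.1442  0.14  ]
scene fixed_tip 0.7 [181.6, 343.7] [0.585  0.2992 0.14  ]
scene tweezers_middle 0.46 [175.6, 326.1] [0.5431 0.2619 0.14  ]
top pin 0.16 [245.7, 264.7] [ 0.374  -0.0156  0.14  ]
top fixed_tip 0.58 [166.2, 171.7] [0.6151 0.2621 0.14  ]
top tweezers_middle 0.57 [193.3, 166.7] [0.5326 0.2756 0.14  ]
```

View pics/s6c.png

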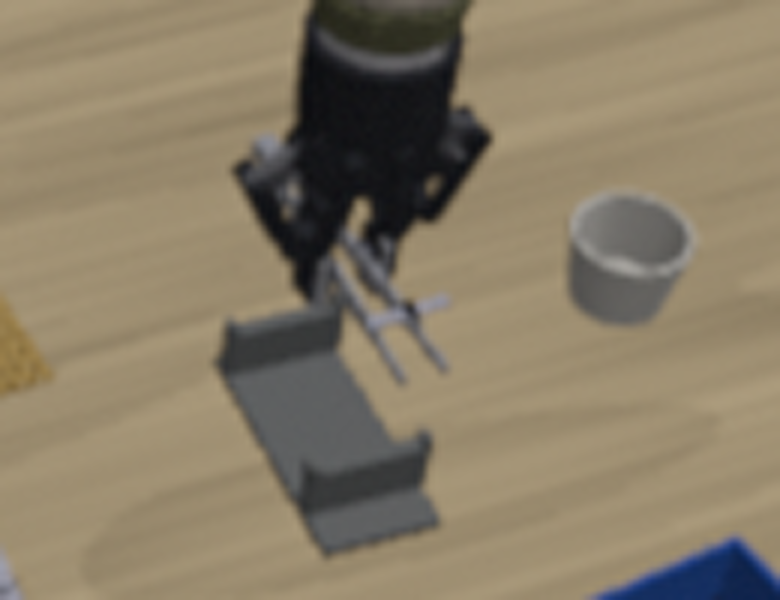

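View pics/wrist6.png

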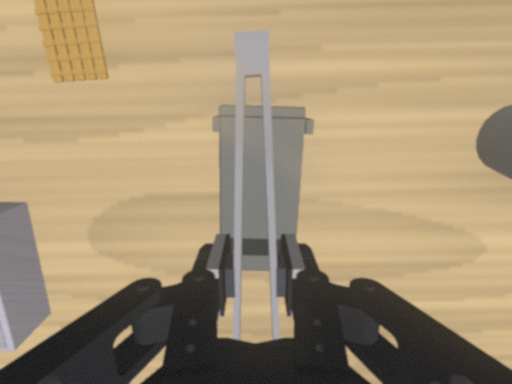

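Tweezers hang level in the fingers above the rest, and the rider at (410,312) looks to stand over the sprung arm. Moving to the block and measuring it now it is clear.

```bash
python3 -m creep '{"hand":[26,26,26,26,26],"delta_pos":[[0,-0.015,0],[0,-0.03,0],[0,-0.035,0],[0,-0.035,0],[0,-0.035,0]],"turn":[0,0,0,0,0]}'
python3 -m creep '{"hand":[26,26,26,26,26],"delta_pos":[[0,-0.035,0],[0,-0.035,0],[0,-0.035,0],[0,-0.03,0],[0.002,-0.02,0]],"turn":[0,0,0,0,0]}'
python3 - <<'E'
from h import *
np.set_printoptions(precision=4,suppress=True)
for n in['scene','top']:
    c=env.read_camera(n); save(c,n+'7'); p=cloud(c)
    b=box(p,[.5,-.15,.043],[.7,.1,.057]); print(n,len(b),cv2.minAreaRect((b[:,:2]*1000).astype(np.float32)),np.median(b[:,2]))
    for t in ['block_middle','pin','rider_mark','fixed_tip']:
        for d in env.pinpoint(n,t)[:1]: print(t,d['score'],d['location'],at_z(c,d['location'],.05),at_z(c,d['location'],.14))
cv2.imwrite('pics/s7c.png',cv2.resize(cv2.imread('pics/scene7.png')[150:250,180:310],(780,600),interpolation=cv2.INTER_CUBIC))
plan([.515,-.0,.09],89,5)
E
```

```text
clock: 15.5
tcp_pos: [0.528, 0.1501, 0.1288]
orientation: [0.0, 0.009, 1.0, -0.0]
wrist_force: [-0.2, -0.1, -1.2]
finger_gap: 0.0261
clock: 15.92
tcp_pos: [0.5244, 0.0249, 0.1289]
orientation: [0.0, 0.01, 1.0, -0.0]
wrist_force: [-0.4, -0.4, -0.2]
finger_gap: 0.0262
scene 1805 ((617.5957641601562, -40.92671203613281), (206.43690490722656, 164.9060516357422), 89.75983428955078) 0.04771345074106981
block_middle 0.63 [234.3, 246.3] [ 0.6012 -0.0192  0.05  ] [ 0.667 -0.041  0.14 ]
pin 0.61 [204.4, 265.8] [0.5122 0.0781 0.05  ] [0.5862 0.0474 0.14  ]
fixed_tip 0.66 [204.2, 324.2] [0.5771 0.2495 0.05  ] [0.6452 0.2031 0.14  ]
top 579 ((616.8004760742188, -82.10591888427734), (72.47598266601562, 179.4872589111328), 71.67754364013672) 0.05019084808064478
block_middle 0.85 [176.4, 261.6] [ 0.5976 -0.0111  0.05  ] [ 0.5812 -0.0091  0.14  ]
clock 16.42 tcp [0.5246 0.0287 0.1287] phi 89.03 tilt z [ 0.  0. -1.] gap 25.9 F [-0.  -0.1 -1.4] dist 0.0491 dphi -0.03 rows 5
[0.0023,-0.0072,0.0097] 0.001
[0.0023,-0.0072,0.0097] 0.001
[0.0023,-0.0072,0.0097] 0.001
[0.0023,-0.0072,0.0097] 0.001
[0.0023,-0.0072,0.0097] 0.001
```

View pics/s7c.png

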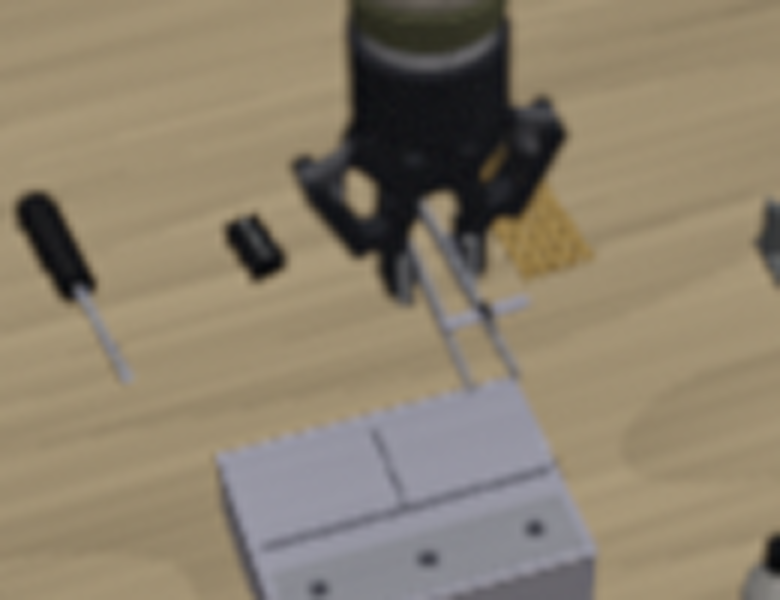

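View pics/top7.png

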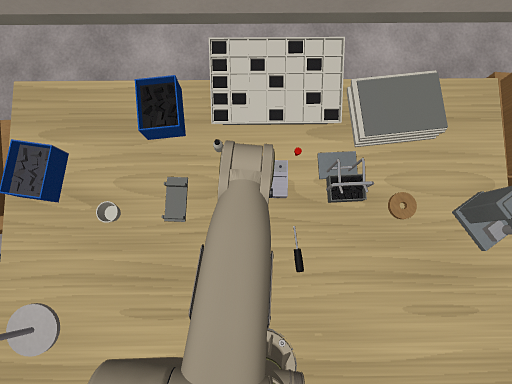

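```bash
cat > ang.py <<'E'
from h import *
np.set_printoptions(precision=4,suppress=True)
o=np.array([.0745,-.0008,-.1342]); M=np.array([[.0009,-.9569,-.2903],[1,.0003,.0021],[-.0019,-.2903,.9569]])
c0=dict(np.load('w3.npz')); fx,fy,cx,cy=[float(c0[k]) for k in('fx','fy','cx','cy')]
def pt(r,k,zt):
    d=M@np.array([(k-cx)/fx,(r-cy)/fy,1]); return o+d*(zt-o[2])/d[2]
def arms(name,zt):
    g=cv2.cvtColor(cv2.imread(f'pics/{name}.png'),cv2.COLOR_BGR2GRAY).astype(float)
    L=[];Rr=[]
    # arms brighter than rest plate: local peaks (rows with rest behind)
    for r in range(145,228):
        row=cv2.GaussianBlur(g,(0,0),1.0)[r] if False else g[r]
        for lo,hi,out in((222,247,L),(258,290,Rr)):
            w=row[lo:hi]; t=np.clip(w-np.median(w)-12,0,None)
            if t.sum()>30: out.append(pt(r,(t*np.arange(lo,hi)).sum()/t.sum(),zt)[:2])
    L=np.array(L);Rr=np.array(Rr)
    f=lambda a:np.polyfit(a[:,0],a[:,1],1)
    fl,fr=f(L),f(Rr)
    print(name,len(L),len(Rr),'slopes',fl,fr,'rel angle',np.arctan(fr[0])-np.arctan(fl[0]))
    for x in(.05,0): print('  sep at x',x,np.polyval(fr,x)-np.polyval(fl,x))
import sys
for n,z in(('w4',.0348-.052),('w5',.0352-.052),('wrist6',.0352-.052)): arms(n,z)
E
python3 ang.py
```

```text
w4 83 83 slopes [ 0.0712 -0.0123] [-0.0887  0.0105] rel angle -0.1594744580333129
  sep at x 0.05 0.014840798706688314
  sep at x 0 0.022832069881177697
w5 83 83 slopes [ 0.0298 -0.0088] [-0.0556  0.0078] rel angle -0.08535536883436977
  sep at x 0.05 0.012266416443626266
  sep at x 0 0.016537489918310486
wrist6 83 83 slopes [ 0.0304 -0.0087] [-0.0548  0.0077] rel angle -0.0851713065042047
  sep at x 0.05 0.012209835129743263
  sep at x 0 0.016471608357297392
```

```bash
python3 - <<'E'
from h import *
np.set_printoptions(precision=4,suppress=True)
c=dict(np.load('w3.npz')); g=cv2.cvtColor(c['pixels'],cv2.COLOR_RGB2GRAY).astype(float)
L=[];R_=[]
for r in list(range(60,108))+list(range(135,165)):
    for lo,hi,out in((225,243,L),(257,280,R_)):
        w=g[r,lo:hi]; t=np.clip(w-np.median(w)-10,0,None)
        if t.sum()>20: out.append(at_z(c,(r,(t*np.arange(lo,hi)).sum()/t.sum()),.052)[:2])
L=np.array(L);R_=np.array(R_)
fl=np.polyfit(L[:,0]-.5312,L[:,1],1);fr=np.polyfit(R_[:,0]-.5312,R_[:,1],1)
print(fl,fr,'rel',fr[0]-fl[0],'sep0',np.polyval(fr,0)-np.polyval(fl,0),'sep58',np.polyval(fr,.058)-np.polyval(fl,.058))
print('arm y at pin x',np.polyval(fl,.058),np.polyval(fr,.058))
for z in(.056,.058,.060): print(z,'pin',at_z(c,(205.5,278.0),z),'nose',at_z(c,(207.5,260.15),z))
E
```

```text
[-0.0897  0.2608] [0.0699 0.2836] rel 0.15954224113585885 sep0 0.022787120937986904 sep58 0.03204057092386675
arm y at pin x 0.2555647307353235 0.28760530165919024
0.056 pin [0.5875 0.287  0.056 ] nose [0.5885 0.275  0.056 ]
0.058 pin [0.5869 0.2869 0.058 ] nose [0.5878 0.275  0.058 ]
0.06 pin [0.5862 0.2867 0.06  ] nose [0.5871 0.275  0.06  ]
```

```bash
python3 -m creep '{"hand":[25.2,25.2,25.2,25.2,25.2],"delta_pos":[[0.003,-0.008,0.006],[0.003,-0.01,0.012],[0.003,-0.01,0.012],[0.002,-0.008,0.01],[0,-0.002,0.006]],"turn":[0,0,0,0,0]}'
python3 -m creep '{"hand":[25.2,25.2,25.2,25.2,25.2],"delta_pos":[[0,0,0],[0,0,0],[0,0,0],[0,0,0],[0,0,0]],"turn":[0,0,0,0,0]}'
python3 - <<'E'
from h import *
np.set_printoptions(precision=4,suppress=True)
plan([.515,-.002,.09],89,1)
for n in['scene','wrist']:
    c=env.read_camera(n); save(c,n+'8')
cv2.imwrite('pics/s8c.png',cv2.resize(cv2.imread('pics/scene8.png')[160:260,180:310],(780,600),interpolation=cv2.INTER_CUBIC))
E
```

```text
clock: 16.83
tcp_pos: [0.5136, -0.0035, 0.09]
orientation: [-0.001, 0.01, 1.0, 0.0]
wrist_force: [0.8, 0.4, -0.7]
finger_gap: 0.0254
clock: 17.25
tcp_pos: [0.5157, -0.0022, 0.0923]
orientation: [0.001, 0.009, 1.0, 0.0]
wrist_force: [0.4, -0.0, 0.1]
finger_gap: 0.0253
clock 17.25 tcp [ 0.5157 -0.0022  0.0923] phi 88.97 tilt z [ 0.001  0.    -1.   ] gap 25.3 F [ 0.4 -0.   0.1] dist 0.0025 dphi 0.03 rows 1
[0.0009,0.0003,0.0029] -0.006
```

View pics/s8c.png

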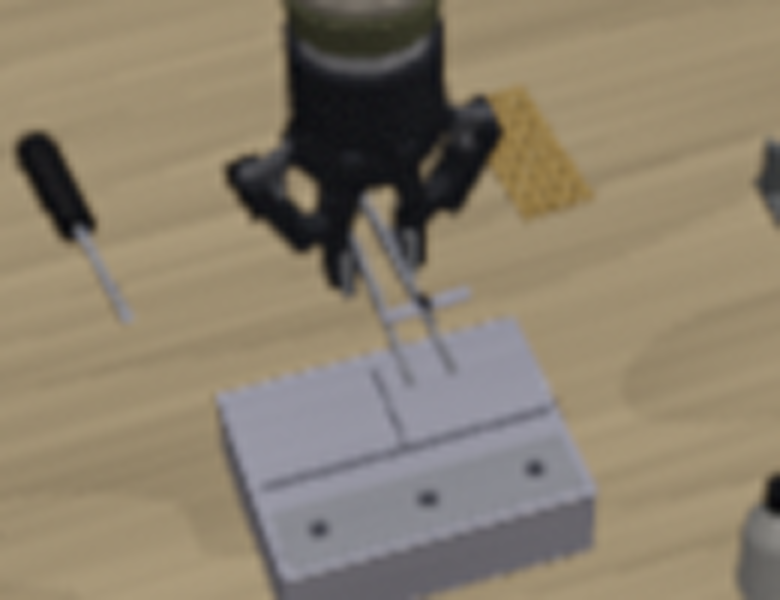

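View pics/wrist8.png

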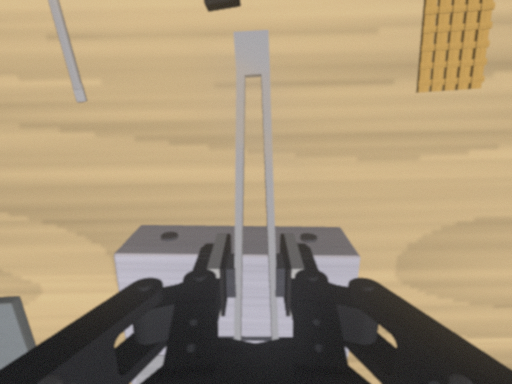

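```bash
cat > ang2.py <<'E'
import io,contextlib
with contextlib.redirect_stdout(io.StringIO()): from ang import *
def arms2(name,r0=100,r1=215,zt=.0352-.052):
    h=cv2.cvtColor(cv2.imread(f'pics/{name}.png'),cv2.COLOR_BGR2HSV)[:,:,1].astype(float)
    out=[]
    for lo,hi in((226,250),(258,288)):
        P=[]
        for r in range(r0,r1):
            w=h[r,lo:hi]; t=np.clip(np.median(w)-15-w,0,None)
            if t.sum()>30: P.append(pt(r,(t*np.arange(lo,hi)).sum()/t.sum(),zt)[:2])
        P=np.array(P); f=np.polyfit(P[:,0],P[:,1],1); out.append(f); 
        print('n',len(P),'rms',np.std(P[:,1]-np.polyval(f,P[:,0])))
    fl,fr=out; rel=np.arctan(fl[0])-np.arctan(fr[0])
    print(name,'rel',rel,'sep0',fr[1]-fl[1],'joint',.1595-rel,'pin travel mm',(.1595-rel)*143, 'from sep',(.02280-(fr[1]-fl[1]))*1680)
E
python3 - <<'E'
from ang2 import *
arms2('wrist8')
c=env.read_camera('scene')
for rc in((160+382/6-.5,180+408/6-.5),):
    for z in(.095,.1,.105): print('tip',at_z(c,rc,z))
print(env.get_state()['clock'],proj(c,[.6,-.0185,.05]))
p=cloud(c); r,k=int(160+378/6),int(180+408/6); print(p[r-3:r+2,k-2:k+2,2])
for t in ['pail_handle','pail']: print(t,[ (d['score'],at_depth(c,d['location'])) for d in env.pinpoint('scene',t)[:1]])
b=box(p,[.5,-.37,.165],[.6,-.18,.2]); print(b.min(0),b.max(0))
E
```

```text
n 115 rms 2.9812983106204028e-05
n 115 rms 2.2996200731081796e-05
wrist8 rel 0.07487653240472221 sep0 0.015318668524061795 joint 0.0846234675952778 pin travel mm 12.101155866124724 from sep 12.568636879576186
tip [ 0.5974 -0.0132  0.095 ]
tip [ 0.6013 -0.0145  0.1   ]
tip [ 0.6051 -0.0158  0.105 ]
17.4 [np.float64(233.9407712232399), np.float64(246.39560644427402)]
[[0.1016 0.0482 0.047  0.0464]
 [0.1005 0.1037 0.0468 0.0435]
 [0.0509 0.1026 0.0499 0.0535]
 [0.049  0.1037 0.101  0.0465]
 [0.0493 0.0477 0.0957 0.0501]]
pail_handle [(0.78, array([ 0.5589, -0.2691,  0.1806]))]
pail [(0.84, array([ 0.5907, -0.2775,  0.1069]))]
[ 0.5263 -0.3371  0.1654] [ 0.5993 -0.2125  0.1921]
```

```bash
python3 - <<'E'
from h import *
s=env.get_state();print(s['clock'],s['tcp_pos'],abs(s['qvel']).max() if hasattr(s['qvel'],'max') else max(map(abs,s['qvel'])),s['finger_gap'])
print(env.hand_in())
E
```

```text
17.5 [ 0.51533178 -0.00222938  0.09207282] 0.0024032219809625704 0.025104965557194162
the job is handed in; nothing more can be done
None
```

I hung the pail on the twin hook and let it go. I then lifted the tweezers, squeezed them to the rider's mark, held them over the cleared block and handed the job in at 17.5 s. It gave no verdict.

What my last checks showed:

- **Pail:** it hangs upright and untouched. The network put the middle of its bar at about (0.559, -0.269, 0.181), roughly 10 mm from the hook seat I had worked out.
- **Gap:** the pin needed to travel about 11.9 to 12.6 mm. The wrist picture gave 12.1 mm from the arm angle and 12.6 mm from the arm spacing, both well inside the 2.5 mm limit. The finger opening was 25.1 mm.
- **Position:** the fixed tip was about 5 mm horizontally from the block's middle and about 50 mm above its top. The tweezers were level and the arm was nearly still (0.002 rad/s).
- **Other things on the bench:** nothing looked moved in the pictures, and I measured none of them.

Some checks were weak or disagreed:

- **Pin against the mark:** the gripper hid the pin and rider from the wrist camera once the tweezers were held. The last alignment check is therefore the arm angle and a coarse scene picture (about 2.4 mm per pixel).
- **Trained networks:** after the lift they mostly missed or misplaced the pin and the rider mark, so I did not use them there.
- **First squeeze:** at 26 mm the opening implied about 11.4 mm of pin travel but the picture gave 10.6 mm. I closed the fingers about 1 mm more, going by the picture.

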